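# Fit the balance's battery and hold it up on the levelling wedge

## Robot

A 6-joint arm with a two-finger parallel gripper is mounted at the origin on a cart in front of the work surface, level with it; the furniture and walls round the work are solid. World frame = base frame: x ahead of the robot, y to its left, z up, the work surface at z = 0. Lengths are in m, angles in rad, forces in N, time in s.
With the tool pointing down it reaches from about 0.25 to 0.85 m from the base axis. Payload 12.5 kg.
Tool frame: the origin (TCP) lies at the very end of the fingers, on their centre line; the grasp point (between the pads) lies 19 mm behind it; z points along the fingers, y is the line along which they close (so a half turn about z gives the same grasp; the last joint's range is limited). The gripper opens to 93 mm and grips with 3 to 60 N. Pads are 15 mm wide; open, the fingers measure 128 mm over their backs; the gripper's body (75 mm by 188 mm) begins 65 mm behind the grasp point.
Start: joints at [1.128, 0.351, 1.652, -0, 1.139, -0.085], TCP at [0.193, 0.515, 0.219] pointing down, gripper open.
Joint ranges: [-2.75, 2.75], [-0.79, 2.1], [0.01, 2.65], [-1.57, 4.71], [0.07, 3.14], [-2.87, 2.87]. Speed limits (rad/s): [2.22, 2.22, 2.79, 3.14, 3.14, 3.14].

## Interface

Orientations are given as a 3x3 rotation matrix whose columns are the frame's x, y, z axes.
In Python, from rig import ctrl gives the robot as it stands. The module is installed in compiled form; this text tells all that it offers.
- The arm moves only by the tool step_arm, never from a script. Its argument "series" is a list of rows, each a list of 5 numbers: the gripper command: -1 is shut, 1 is fully open, values between are in proportion, then the shift along the world's x, y, z each as a share of 0.1 m, from -1 to 1, then the turn about the world's z as a share of pi/4 rad, from -1 to 1. In form: [[grip, dx, dy, dz, turn], ...]. A call has 1 to 12 rows; each row is the pose to reach, as a shift and turn from the pose commanded when the call began; what a row does not reach only later rows make up. A row lasts 1/8 s, in which the tool goes at most 62.5 mm and 10.7 degrees, less where a joint would pass 70% of its speed; a pose out of reach is approached as far as the arm can. A call with a number of a shift or a turn outside -1 to 1 is refused whole. A call with a gripper value outside its range is refused whole. The fingers move at their own pace and stop on an object; the grip force is fixed at half the most. Time passes only in rows, so rows that repeat a pose let the fingers close. It gives the time, the measured TCP pose, the force, the opening and the grip force at its end, in the units of the state.
- ctrl.get_state(): the state, without advancing time (a new reading comes with each control period).
- ctrl.grab_frame(name): name is "scene" or "top"; returns a dict with "pixels" (420x560x3 uint8, red, green, blue), "mtx" (3x3 intrinsics, pixels), "k1" (the pictures are not rectified: a ray, as slopes to the right and down, at radius r is drawn at 1 + k1 r^2 times it, then the intrinsics apply), "world_from_camera" (4x4, takes a point from camera to world coordinates). Camera axes: x right, y down, z forward; pixel columns grow to the right and rows downward; lengths in m; the calibration is good to about 2 mm. A picture is of the moment at which its call begins. There is no depth.
- ctrl.hand_in(): hands the job in; it is judged then, once.
Trained networks look in a picture, given as the dict that the camera call returned (one of the last four; its "shot" number tells which), for a name from the list of things; names that differ only in an ending like _2 or _b are one class to them, and where a whole thing is asked for, a point or a joint stands for the part that bears it (a point fixed in the world has none). Each returns a list of dicts, best first, with "confidence" (0 to 1); they miss things now and then, are a little off and sometimes report something else, mostly with a low value. They report only what shows in the picture. A call takes as long as a camera call.
- ctrl.boxes_of(picture, thing): "position" ([column, row] in pixels, amid what is visible of it).
The state is a dict: "t": time; "joints": joint angles; "qvel": joint speeds; "effort": joint torques, N m; "ee_pos": TCP position; "eef_rot": TCP orientation; "ft_force": force on the tool from outside, world axes, zero at the start; "torque": the same for the moment, N m; "finger_gap": opening from 0.0 (shut) to 1.0 (fully open); "grasp_force": force on a finger pad.
Only numpy, scipy, OpenCV 4.12 (cv2) and the standard library are available. Lean on these libraries where they do the work, as an engineer would, in place of code of your own. Each camera call takes 0.05 s, during which the arm holds its last target. There are 200 camera calls.

## Task

Get the dispensing balance ready for levelling: take the battery block from its charger and plug it fully home in the socket well in the top of the balance. Then slide the wooden wedge, thin end first and flat on the stone slab, under the middle of the balance's front edge until the front feet just lift off the slab (about 3 mm), and finish still holding the wedge there, so that a colleague can wind the front feet out; do not touch the balance itself at the end, and leave the bottle and the brass weights beside it alone.

Things in the scene. Friction and masses are not known exactly. Their poses are not given: they have to be found in the camera images.
- battery_mid (a point): Middle of the black battery block, 120 g, 64 mm tall, upright in its charger at the start. Lower part (plug) 34 mm (x) by 22 mm (y), 34 mm tall, foot bevelled; upper part (cap, to grasp) 40 mm (x) by 28 mm (y), 30 mm tall. The point is 32 mm above the foot, 2 mm below the cap's underside, 32 mm below the top; z up, x along the long side. Fits the well either way round.
- charger: Grey charger fixed to the stand beside the slab (the wedge lies on the other side): 76 mm (x) by 66 mm (y), 45 mm tall, a sloping nose 22 mm further to -x; origin under the middle of the 76 mm block, z up. Its bay, 4 mm to +x of the origin, is 36 mm deep with 2 mm play each side; the battery hangs in it by its cap: draw it straight up at least 40 mm.
- well (a point): Middle of the mouth of the rectangular well in the balance's flat top, 62 mm above the slab. Well 36.5 mm (x) by 24.5 mm (y), bevelled, 36 mm deep; x from the balance's front to its back, y to its left, z up. Battery home: cap resting on the top, its middle 2 mm below this point. The pan, 11 mm proud of the top, starts 31 mm from the cap on the -y side; ahead and behind is clear.
- front_edge (a point): Middle of the lower front edge of the balance, 10 mm above the slab at rest; axes as for the well: push the wedge along x. The balance is a white weighing machine 225 mm deep, 206 mm wide, 62 mm tall, with a round steel pan and a sloping front panel with display and keys. Its front feet stand 30 mm behind this edge, 80 mm to either side; its back feet 205 mm behind it.
- slab: Fixed marble slab under the balance, 400 mm (x) by 280 mm (y), 20 mm thick, on a low steel stand whose top is 85 mm above the table; origin under its middle, axes as for the well. The balance's lower front edge is 40 mm to -x of the origin, so 160 mm of slab lie clear in front of it. The balance's back feet sit in two rubber cups on the slab: it cannot slide, only tip about them.
- balance (a joint): Angle (rad) by which the balance is tipped up at the front about its back feet: 0 with the front feet on the slab, growing as the front rises. Feet lift = 175 mm x angle, front edge lift = 205 mm x angle; 0.017 is 3 mm under the feet. The balance (0.8 to 1.2 kg) falls back by its weight, about 6 N at the front edge; pushing the wedge in takes some 6 to 15 N, more if it is pressed down on the slab.
- wedge_heel (a point): Middle of the heel of the hardwood wedge, 130 mm long, 30 mm wide, 90 g, lying on its flat base. The heel, its last 40 mm, is a block 32 mm tall, to grasp across the 30 mm. Ahead of it a ramp falls from 22 to 4 mm thick over 90 mm (1 in 5). The point is 16 mm above the base, 110 mm from the thin end; x points to the thin end. The ramp meets the edge with 30 mm in, then lifts it 1 mm per 5 mm.
- dropper_bottle: Small brown bottle with a dropper cap, 34 mm across, 102 mm tall, to be left alone; origin under its middle.
- big_weight: Brass weight with a knob, 34 mm across, 44 mm tall, to be left alone; origin under its middle.
- small_weight: Brass weight with a knob, 28 mm across, 38 mm tall, to be left alone; origin under its middle.

How it is judged:
By the outcome, as a careful person would: the job done as asked, in the order asked, and still so for the second after the job is handed in, while the arm keeps its last pose, push and grip.
It also fails if it takes over 67 s, if anything falls off the work surface, if the arm or the gripper's body presses on something with over 40 N, if the wrist force passes 120 N, or if a joint passes its speed limit or range.

## Working session

There is one attempt and no reset: what is moved stays moved. The work goes in short steps, Python scripts to look and compute and a tool call to move; the robot and the scene stay as the last step left them, time stands still between calls to the robot, and variables do not carry over. Pictures are saved under pics/ and viewed, at most 10 in all, crops included, and the job is handed in when it is done.

Besides the shell and the picture viewer there is one more tool, called after "Call:" by a JSON object that holds its "api" and its "payload", one argument or row to a line. step_arm: Moves the arm, as the interface text tells. Shift numbers are shares of 0.1 m and turn numbers shares of pi/4 rad, none past 1 either way. Its arguments: {"type":"object","properties":{"series":{"type":"array","items":{"type":"array","items":{"type":"number"}}}},"required":["series"]}

```bash
mkdir -p pics; cat > h.py <<'E'
import numpy as np, cv2
from rig import ctrl
def grab(n,save=None):
    f=ctrl.grab_frame(n)
    if save: cv2.imwrite('pics/'+save,np.ascontiguousarray(f['pixels'][:,:,::-1]))
    return f
def K(f): return np.array(f['mtx'],float),np.array([f['k1'],0,0,0,0],float),np.array(f['world_from_camera'])
def onz(f,px,z):
    m,d,T=K(f); p=cv2.undistortPoints(np.array(px,float).reshape(-1,1,2),m,d).reshape(-1,2)
    r=np.c_[p,np.ones(len(p))]@T[:3,:3].T; c=T[:3,3]
    return c+r*((z-c[2])/r[:,2])[:,None]
def proj(f,P):
    m,d,T=K(f); W=np.linalg.inv(T); R=cv2.Rodrigues(W[:3,:3])[0]
    return cv2.projectPoints(np.array(P,float).reshape(-1,1,3),R,W[:3,3],m,d)[0].reshape(-1,2)
E
python3 - <<'E'
from h import *
np.set_printoptions(precision=3,suppress=True)
for n in('scene','top'):
    f=grab(n,n+'0.png'); print(n,f['mtx'][0],f['k1'],f['world_from_camera'])
    for t in['battery_mid','charger','well','front_edge','slab','wedge_heel','dropper_bottle','big_weight','small_weight']:
        print(t,[(np.round(b['position'],1).tolist(),round(b['confidence'],2)) for b in ctrl.boxes_of(f,t)[:2]])
s=ctrl.get_state();print(s['t'],s['ee_pos'],s['eef_rot'])
E
```

```text
scene [496.307   0.    285.181] -0.012923745663864679 [[ 0.524 -0.394  0.755 -0.389]
 [-0.852 -0.247  0.462 -0.65 ]
 [ 0.004 -0.885 -0.465  0.779]
 [ 0.     0.     0.     1.   ]]
battery_mid [([165.6, 201.9], 0.64)]
charger [([159.0, 217.9], 0.86), ([418.3, 280.9], 0.58)]
well [([297.8, 209.6], 0.73)]
front_edge [([295.8, 206.1], 0.7)]
slab [([279.8, 234.2], 0.68)]
wedge_heel [([356.9, 284.9], 0.95)]
dropper_bottle [([187.5, 193.9], 0.6)]
big_weight [([291.6, 210.0], 0.67), ([384.1, 264.0], 0.5)]
small_weight [([415.5, 284.9], 0.63), ([292.4, 209.9], 0.28)]
top [525.503   0.    277.264] -0.0778636875238862 [[-0.009 -0.99   0.144  0.447]
 [-1.     0.007 -0.021 -0.022]
 [ 0.019 -0.144 -0.989  1.405]
 [ 0.     0.     0.     1.   ]]
battery_mid [([126.9, 246.5], 0.76)]
charger [([122.2, 196.4], 0.29)]
well [([264.5, 177.2], 0.6)]
front_edge [([261.4, 179.3], 0.64)]
slab [([259.7, 211.1], 0.68)]
wedge_heel [([374.3, 256.0], 0.86), ([122.7, 196.0], 0.72)]
dropper_bottle [([123.7, 198.5], 0.51)]
big_weight [([383.1, 208.8], 0.72)]
small_weight []
1.0 [0.193 0.515 0.219] [[-0.937  0.35   0.   ]
 [ 0.35   0.937 -0.   ]
 [-0.    -0.    -1.   ]]
```

View pics/scene0.png

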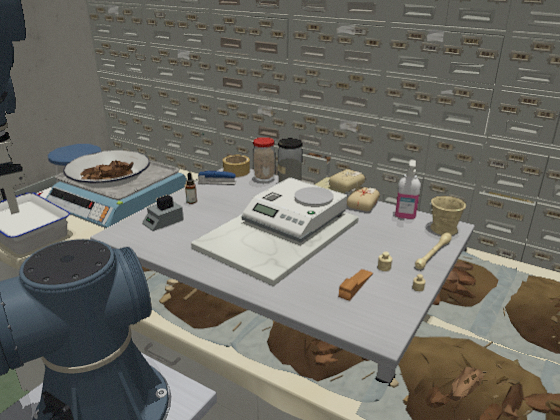

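```bash
python3 -c "
import cv2
i=cv2.imread('pics/top0.png')[110:320,90:420]
cv2.imwrite('pics/top0c.png',cv2.resize(i,None,fx=2.4,fy=2.4,interpolation=cv2.INTER_CUBIC))"
```

```text
(no output)
```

View pics/top0c.png

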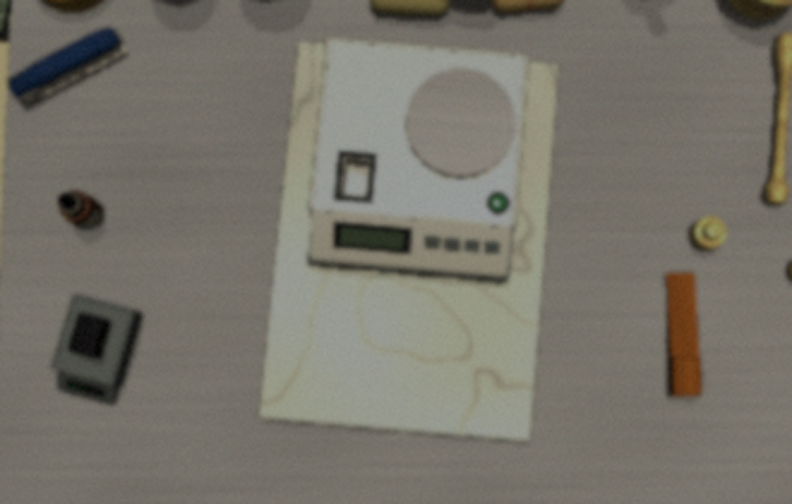

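The battery stands in the charger at top-crop (90,335), the well is at (355,178), and the slab front runs from (261,418) to (529,440). The wedge heel is at (685,375) with its thin end at (680,273), facing the +x side. Next I'll zoom in to get accurate corners.

```bash
python3 - <<'E'
from h import *
ft=[grab('top') for _ in range(6)]; fs=[grab('scene') for _ in range(6)]
t=np.mean([f['pixels'] for f in ft],0).astype(np.uint8)[:,:,::-1]; s=np.mean([f['pixels'] for f in fs],0).astype(np.uint8)[:,:,::-1]
def tile(i,x,y,k,gx):
    w,h=400//k,300//k
    o=cv2.resize(np.ascontiguousarray(i[y:y+h,x:x+w]),None,fx=k,fy=k,interpolation=cv2.INTER_CUBIC)
    for v in range(0,w,10): cv2.line(o,(v*k,0),(v*k,6),(0,0,255),1)
    for v in range(0,h,10): cv2.line(o,(0,v*k),(6,v*k),(0,0,255),1)
    return o
M=np.vstack([np.hstack([tile(t,100,220,7,0)[:300,:399],tile(t,205,165,4,0)[:300]]),np.hstack([tile(t,350,215,5,0)[:,:399],tile(s,130,180,5,0)])])
cv2.imwrite('pics/m.png',cv2.resize(M,(M.shape[1],M.shape[0]))); print(M.shape)
cv2.imwrite('pics/scz.png',cv2.resize(s[170:310,180:440],None,fx=3,fy=3,interpolation=cv2.INTER_CUBIC)); 
E
```

```text
Traceback (most recent call last):
ValueError: all the input array dimensions except for the concatenation axis must match exactly, but along dimension 0, the array at index 0 has size 294 and the array at index 1 has size 300
```

```bash
cat >> h.py <<'E'
def avg(n,k=6): 
    fs=[grab(n) for _ in range(k)]; return fs[-1],np.mean([f['pixels'] for f in fs],0).astype(np.uint8)[:,:,::-1]
def tile(i,x,y,k,W=400,H=300):
    o=cv2.resize(np.ascontiguousarray(i[y:y+H//k+1,x:x+W//k+1]),None,fx=k,fy=k,interpolation=cv2.INTER_CUBIC)[:H,:W].copy()
    for v in range(0,W,10*k): cv2.line(o,(v,0),(v,6),(0,0,255),1)
    for v in range(0,H,10*k): cv2.line(o,(0,v),(6,v),(0,0,255),1)
    return o
E
python3 - <<'E'
from h import *
_,t=avg('top'); _,s=avg('scene')
M=np.vstack([np.hstack([tile(t,100,220,7),tile(t,205,165,4)]),np.hstack([tile(t,350,215,5),tile(s,130,180,5)])])
cv2.imwrite('pics/m.png',M)
cv2.imwrite('pics/scz.png',tile(s,190,170,3,750,420)) 
E
```

```text
(no output)
```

View pics/m.png

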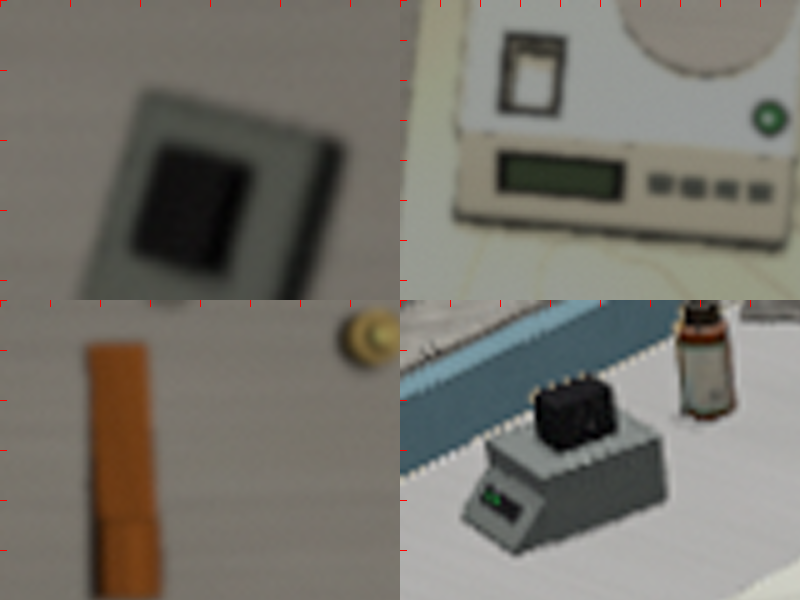

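View pics/scz.png

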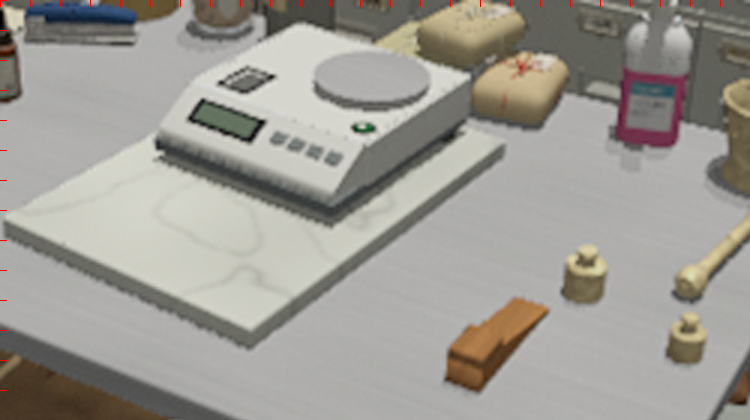

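The tiles show clear corners for the slab, well frame, charger, battery cap and wedge in both views. Next I fit the poses, with z free as a check.

```bash
cat > fit.py <<'E'
from h import *
from scipy.optimize import least_squares
np.set_printoptions(precision=4,suppress=True)
ft,fs=grab('top'),grab('scene')
def px(p,k,ox,oy,tx=0,ty=0): return [(p[0]-tx+.5)/k-.5+ox,(p[1]-ty+.5)/k-.5+oy]
C=lambda p:px(p,2.4,90,110); S=lambda p:px(p,3,190,170)
A=lambda p:px(p,7,100,220); B=lambda p:px(p,4,205,165,400); W=lambda p:px(p,5,350,215,0,300); H=lambda p:px(p,5,130,180,400,300)
def fit(name,x0,top,sc,zfree=True):
    # x0: x,y,z,yaw ; top/sc: list of (local xyz, pixel)
    def res(v):
        c,s=np.cos(v[3]),np.sin(v[3]); R=np.array([[c,-s,0],[s,c,0],[0,0,1]])
        z=v[2] if zfree else x0[2]
        r=[]
        for f,L in((ft,top),(fs,sc)):
            if L: r.append(proj(f,np.array([l for l,_ in L])@R.T+[v[0],v[1],z])-np.array([p for _,p in L]))
        return np.vstack(r).ravel()
    q=least_squares(res,x0,loss='soft_l1'); print(name,q.x,'deg',np.degrees(q.x[3]),'\n',np.round(res(q.x).reshape(-1,2),1).tolist()); return q.x
E
cat > f1.py <<'E'
from fit import *
a,b=.2,.14
fit('slab(top z)',[.5,0,.105,0],[((-a,b,0),C((261,418))),((-a,-b,0),C((529,440))),((a,-b,0),C((556,63)))],[((-a,b,0),S((5,222))),((-a,-b,0),S((250,333))),((a,-b,0),S((504,148)))])
fit('edge',[.45,0,.115,0],[((0,.103,0),B((455,219))),((0,-.103,0),B((785,248)))],[((0,.103,0),S((158,153)))])
h,w=.0235,.0185
fit('well',[.5,0,.167,0],[((h,w,0),B((505,33))),((h,-w,0),B((567,37))),((-h,-w,0),B((560,115))),((-h,w,0),B((499,110)))],[((-h,w,0),S((219,82))),((h,w,0),S((246,66))),((h,-w,0),S((276,75))),((-h,-w,0),S((249,93)))])
fit('charger(top z)',[.4,.35,.13,-.3],[((.038,.033,0),A((147,90))),((.038,-.033,0),A((325,140)))],[((-.038,.033,0),H((487,445))),((.038,-.033,0),H((664,437))),((-.038,-.033,0),H((548,486))),((-.038,-.033,-.045),H((515,553))),((.038,-.033,-.045),H((666,500)))])
fit('batt(cap top z)',[.4,.35,.16,-.3],[((.02,.014,0),A((165,145))),((-.02,.014,0),A((133,252))),((-.02,-.014,-.03),A((222,275))),((.02,-.014,-.03),A((252,160)))],[((-.02,.014,0),H((535,393))),((.02,.014,0),H((580,375))),((.02,-.014,0),H((612,393))),((-.02,-.014,-.03),H((553,450))),((.02,-.014,-.03),H((615,432)))])
fit('wedge(base z)',[.35,-.25,.085,0],[((.11,.015,.004),W((88,345))),((.11,-.015,.004),W((147,344))),((-.02,.015,.032),C((671,395))),((-.02,-.015,.032),C((701,394)))],[((.11,-.015,.004),S((548,311))),((-.02,.015,.032),S((448,346))),((-.02,-.015,.032),S((482,362))),((-.02,.015,0),S((447,377))),((-.02,-.015,0),S((478,389))),((.11,.015,.004),S((512,297)))])
E
python3 f1.py
```

```text
slab(top z) [ 0.6248 -0.0072  0.097  -0.0911] deg -5.22141603239761 
 [[-1.4, -0.3], [0.2, 0.0], [0.3, 0.0], [-1.1, 0.4], [0.6, 0.9], [0.4, -1.5]]
edge [ 0.5865 -0.0051  0.1094 -0.1   ] deg -5.7316196766206655 
 [[0.1, -0.4], [0.3, 0.0], [-0.7, 0.1]]
well [ 0.6764  0.0462  0.1677 -0.0683] deg -3.9121382635851396 
 [[0.0, 0.0], [-0.1, -0.1], [0.3, -0.3], [0.1, 0.0], [-0.9, 0.2], [0.1, -0.2], [0.5, 0.1], [-0.4, -0.1]]
charger(top z) [ 0.5175  0.3143  0.1258 -0.2675] deg -15.32924101546279 
 [[-0.3, 0.2], [-0.0, 0.1], [-0.1, -0.5], [-0.5, 0.6], [-0.5, -0.8], [7.9, -0.3], [0.5, 1.7]]
batt(cap top z) [ 0.5205  0.3151  0.1568 -0.2463] deg -14.112554676961489 
 [[-1.6, -0.6], [-1.6, 0.4], [0.2, 0.5], [0.3, 0.9], [-1.6, 0.1], [1.5, -0.4], [0.4, -1.0], [1.3, 1.3], [0.9, 0.5]]
wedge(base z) [ 0.4764 -0.2893  0.0834 -0.0159] deg -0.9097173358397744 
 [[-0.3, -0.7], [-0.4, -0.4], [0.6, 0.1], [0.2, 0.6], [0.4, -1.3], [-0.8, 0.2], [-0.1, -0.8], [-1.2, 1.3], [0.3, 1.7], [1.2, -0.3]]
```

```bash
sed -e 's/\(\],\[((.*\)\])$/\1],False)/; s/\(S((158,153)))\]\))/\1)/' -e "s/((-.038,-.033,-.045),H((515,553))),//" f1.py > f2.py; sed -i 's/\]))$/)/' f2.py
cat >> f2.py <<'E'
# battery silhouette
def box(x,y,yaw,z0,z1,a,b):
    c,s=np.cos(yaw),np.sin(yaw)
    return np.array([[x+c*i-s*j,y+s*i+c*j,k] for i in(-a,a) for j in(-b,b) for k in(z0,z1)])
ims=[]
for n,(x0,y0,x1,y1) in(('top',(112,232,142,266)),('scene',(150,188,180,215))):
    f,i=avg(n,4); g=i.max(2).astype(float)[y0:y1,x0:x1]; 
    m=np.clip((70-g)/30,0,1); print(n,np.percentile(g,[2,10,30,50,80]),m.sum()); ims.append((f,m,x0,y0))
def cost(v):
    r=[]
    for k,(f,m,x0,y0) in enumerate(ims):
        p=proj(f,box(v[0],v[1],v[2],.130,.160,.02,.014))
        h=cv2.convexHull(((p-[x0,y0]+.5)*16).astype(np.float32)).round().astype(np.int32)
        r_=np.zeros((m.shape[0]*16,m.shape[1]*16),np.uint8); cv2.fillConvexPoly(r_,h.reshape(-1,1,2),255)
        r.append(((cv2.resize(r_,m.shape[::-1],interpolation=cv2.INTER_AREA)/255-m)**2).sum())
    return sum(r)
from scipy.optimize import minimize
for s0 in((.52,.315,-.25),):
    q=minimize(cost,s0,method='Nelder-Mead',options=dict(initial_simplex=np.array(s0)+np.array([[0,0,0],[.005,0,0],[0,.005,0],[0,0,.1]]),xatol=1e-5)); print('sil',q.x,q.fun)
E
grep -n False f2.py | cut -c1-30; python3 f2.py
```

```text
3:fit('slab(top z)',[.5,0,.105
4:fit('edge',[.45,0,.115,0],[(
6:fit('well',[.5,0,.167,0],[((
7:fit('charger(top z)',[.4,.35
8:fit('batt(cap top z)',[.4,.3
9:fit('wedge(base z)',[.35,-.2
slab(top z) [ 0.6228 -0.008   0.105  -0.0888] deg -5.088655689024392 
 [[-1.3, 0.7], [1.0, 0.8], [0.7, -0.2], [-1.6, -1.7], [0.7, -1.4], [0.5, -3.6]]
edge [ 0.5856 -0.0056  0.1061 -0.0966] deg -5.533666507671121 
 [[0.1, -0.1], [0.7, 0.0], [-0.9, -1.4]]
well [ 0.6767  0.0463  0.167  -0.0682] deg -3.9074508339884417 
 [[-0.0, -0.0], [-0.1, -0.1], [0.3, -0.3], [0.1, -0.0], [-0.8, 0.4], [0.1, 0.0], [0.5, 0.3], [-0.4, 0.1]]
charger(top z) [ 0.5161  0.3118  0.1324 -0.2426] deg -13.897380652136171 
 [[-0.2, 0.8], [0.3, 0.1], [-0.1, -1.2], [-0.2, -0.5], [0.1, -1.7], [0.8, 0.6]]
batt(cap top z) [ 0.5195  0.3138  0.1551 -0.2578] deg -14.77334037513241 
 [[-1.3, -0.4], [-1.4, 0.7], [0.3, 0.8], [0.6, 1.3], [-1.6, -0.7], [1.6, -1.2], [0.4, -1.7], [1.2, 0.5], [0.9, -0.2]]
wedge(base z) [ 0.4758 -0.2894  0.0789 -0.0139] deg -0.7979279001208639 
 [[-0.2, -0.5], [-0.3, -0.3], [0.8, 0.4], [0.4, 0.8], [0.4, -1.7], [-0.8, -0.2], [-0.1, -1.3], [-1.2, 0.9], [0.3, 1.3], [1.1, -0.8]]
top [10. 17. 58. 77. 86.] 296.93333333333334
scene [ 11.  18.  66.  97. 137.] 199.06666666666666
sil [ 0.5203  0.3129 -0.2574] 64.78993464052287
```

Call:
{"api": "step_arm", "payload": {
  "series": [
    [1,0.5,-0.3,0.1,-0.2],
    [1,1,-0.6,0.1,-0.4],
    [1,1,-0.6,0.1,-0.6],
    [1,1,-0.6,0.1,-0.8],
    [1,1,-0.6,0.1,-0.934]
  ]
}}

```text
t: 3.42
ee_pos: [0.2928, 0.455, 0.2287]
eef_rot: [[-0.457, 0.889, 0.0], [0.889, 0.457, 0.0], [0.0, 0.0, -1.0]]
ft_force: [0.4, -0.2, -0.6]
finger_gap: 0.997
grasp_force: 0.0
```

Call:
{"api": "step_arm", "payload": {
  "series": [
    [1,0.5,-0.3,0,-0.2],
    [1,1,-0.6,0,-0.4],
    [1,1,-0.6,0,-0.6],
    [1,1,-0.6,0,-0.8],
    [1,1,-0.6,0,-0.934]
  ]
}}

```text
t: 4.05
ee_pos: [0.3927, 0.395, 0.2286]
eef_rot: [[0.256, 0.967, -0.0], [0.967, -0.256, -0.0], [-0.0, -0.0, -1.0]]
ft_force: [-0.3, -0.1, 0.7]
finger_gap: 1.0
grasp_force: 0.0
```

Call:
{"api": "step_arm", "payload": {
  "series": [
    [1,0.5,-0.4,0,0],
    [1,1,-0.8,0,0],
    [1,1,-0.8,0,0],
    [1,1,-0.8,0,0]
  ]
}}

```text
t: 4.55
ee_pos: [0.4923, 0.3152, 0.2285]
eef_rot: [[0.252, 0.968, -0.001], [0.968, -0.252, -0.0], [-0.0, -0.001, -1.0]]
ft_force: [-0.0, -0.8, 0.6]
finger_gap: 0.998
grasp_force: 0.0
```

Call:
{"api": "step_arm", "payload": {
  "series": [
    [1,0.28,-0.02,-0.1,0],
    [1,0.28,-0.02,-0.3,0],
    [1,0.28,-0.02,-0.55,0],
    [1,0.28,-0.02,-0.75,0],
    [1,0.28,-0.02,-0.85,0],
    [1,0.28,-0.02,-0.9,0],
    [1,0.28,-0.02,-0.93,0],
    [1,0.28,-0.02,-0.93,0]
  ]
}}

```text
t: 5.55
ee_pos: [0.5207, 0.3133, 0.136]
eef_rot: [[0.251, 0.968, 0.0], [0.968, -0.251, 0.0], [0.0, 0.0, -1.0]]
ft_force: [-0.3, 0.1, 0.1]
finger_gap: 0.996
grasp_force: 0.0
```

```bash
python3 - <<'E'
from h import *
_,t=avg('top',4); _,s=avg('scene',4)
cv2.imwrite('pics/g1.png',np.hstack([tile(t,95,215,5,380,360),tile(s,130,160,5,380,360)]))
E
```

```text
(no output)
```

View pics/g1.png

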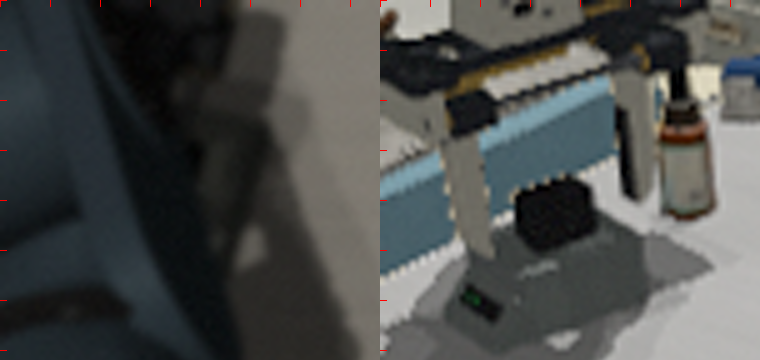

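The fingers straddle the cap at about (555,215), clear of the bottle. Closing now.

Call:
{"api": "step_arm", "payload": {
  "series": [
    [0,0,0,0,0],
    [-0.3,0,0,0,0],
    [-1,0,0,0,0],
    [-1,0,0,0,0],
    [-1,0,0,0,0],
    [-1,0,0,0,0],
    [-1,0,0,0,0],
    [-1,0,0,0,0]
  ]
}}

```text
t: 6.95
ee_pos: [0.5206, 0.3131, 0.1356]
eef_rot: [[0.251, 0.968, -0.0], [0.968, -0.251, -0.0], [-0.0, -0.0, -1.0]]
ft_force: [0.3, -0.3, -0.4]
finger_gap: 0.429
grasp_force: 30.0
```

Call:
{"api": "step_arm", "payload": {
  "series": [
    [-1,0,0,0.1,0],
    [-1,0,0,0.25,0],
    [-1,0,0,0.5,0],
    [-1,0,0,0.75,0],
    [-1,0,0,1,0],
    [-1,0,0,1,0]
  ]
}}

```text
t: 7.7
ee_pos: [0.5214, 0.3136, 0.2382]
eef_rot: [[0.251, 0.968, 0.004], [0.968, -0.251, 0.002], [0.003, 0.003, -1.0]]
ft_force: [-0.5, 0.4, -1.3]
finger_gap: 0.431
grasp_force: 30.0
```

Call:
{"api": "step_arm", "payload": {
  "series": [
    [-1,0.3,-0.4,0.1,0.1],
    [-1,0.7,-0.8,0.1,0.211],
    [-1,0.8,-1,0.1,0.211],
    [-1,0.8,-1,0.1,0.211]
  ]
}}

```text
t: 8.2
ee_pos: [0.6005, 0.2121, 0.2447]
eef_rot: [[0.091, 0.996, -0.002], [0.996, -0.091, -0.0], [-0.0, -0.001, -1.0]]
ft_force: [-0.2, -0.4, -1.0]
finger_gap: 0.424
grasp_force: 30.0
```

Call:
{"api": "step_arm", "payload": {
  "series": [
    [-1,0.3,-0.5,0,0],
    [-1,0.6,-1,0,0],
    [-1,0.6,-1,0,0],
    [-1,0.6,-1,0,0]
  ]
}}

```text
t: 8.7
ee_pos: [0.6598, 0.1145, 0.2453]
eef_rot: [[0.088, 0.996, -0.001], [0.996, -0.088, 0.0], [0.0, -0.001, -1.0]]
ft_force: [-0.2, 0.4, -0.7]
finger_gap: 0.428
grasp_force: 30.0
```

Call:
{"api": "step_arm", "payload": {
  "series": [
    [-1,0.1,-0.4,0,0],
    [-1,0.168,-0.682,0,0],
    [-1,0.168,-0.682,-0.15,0],
    [-1,0.168,-0.682,-0.25,0],
    [-1,0.168,-0.682,-0.25,0],
    [-1,0.168,-0.682,-0.25,0]
  ]
}}

```text
t: 9.45
ee_pos: [0.6774, 0.0459, 0.2209]
eef_rot: [[0.087, 0.996, 0.0], [0.996, -0.087, 0.0], [0.0, 0.0, -1.0]]
ft_force: [-0.5, -0.1, -1.5]
finger_gap: 0.426
grasp_force: 30.0
```

```bash
python3 - <<'E'
from h import *
_,t=avg('top',4); f,s=avg('scene',4)
p=ctrl.get_state()['ee_pos']; print(p)
print(proj(f,[[.6766,.0463,.167]]))
cv2.imwrite('pics/g2.png',np.hstack([tile(t,205,145,6,380,420),tile(s,230,150,6,420,420)]))
E
```

```text
[0.67741912 0.0449122  0.22073152]
[[272.03001093 196.1621678 ]]
```

View pics/g2.png

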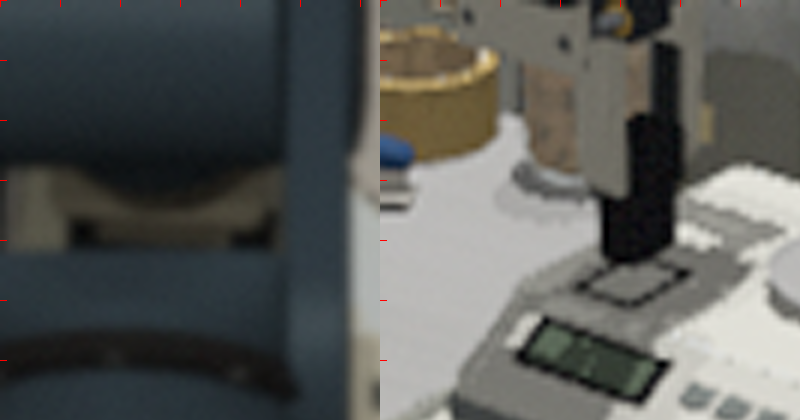

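The battery is held above the well: its foot is at tile (604–672, 240–263) and the well rim below it centres near (635,283). I'll compare this with the projection.

```bash
python3 - <<'E'
from h import *
np.set_printoptions(precision=1,suppress=True)
f=grab('scene')
def show(x,y,z,a,b,yaw=-.089):
    c,s=np.cos(yaw),np.sin(yaw)
    P=[[x+c*i-s*j,y+s*i+c*j,z] for i,j in((-a,b),(-a,-b),(a,-b),(a,b))]
    print(((proj(f,P)-[230,150]+.5)*6-.5+[380,0]).tolist())
show(.677,.0457,.185,.017,.011) # plug, above bevel
show(.677,.0457,.181,.014,.008)
show(.677,.0457,.215,.02,.014)  # cap underside
show(.6766,.0463,.167,.0235,.0185) # rim
ps=np.array([ctrl.get_state()['ee_pos'] for _ in range(3)]);print(np.round(ps,4))
E
```

```text
[[595.0841339729882, 251.20289412142296], [632.0129790024176, 263.37293932081093], [676.3666053862478, 238.8431269256074], [639.7027507838801, 227.08024736997658]]
[[604.1878882829184, 258.40057909004264], [630.9929537419828, 267.2598611802783], [667.4998960309396, 247.0226254072844], [640.8531294513502, 238.40787088441311]]
[[585.0777936908307, 193.14891954819478], [632.5760549144362, 208.2090633508796], [685.2457717749191, 180.1987582994093], [638.152133908847, 165.7349085999225]]
[[573.0476368346455, 286.38830404673485], [634.8549465468071, 307.3566059147213], [695.7111752210744, 272.62646328017246], [634.5117947374212, 252.6166121182174]]
[[0.7 0.  0.2]
 [0.7 0.  0.2]
 [0.7 0.  0.2]]
```

Call:
{"api": "step_arm", "payload": {
  "series": [
    [-1,-0.01,0.015,0,0],
    [-1,-0.01,0.015,-0.05,0],
    [-1,-0.01,0.015,-0.1,0],
    [-1,-0.01,0.015,-0.13,0],
    [-1,-0.01,0.015,-0.16,0],
    [-1,-0.01,0.015,-0.16,0]
  ]
}}

```text
t: 10.65
ee_pos: [0.6763, 0.0464, 0.2043]
eef_rot: [[0.088, 0.996, -0.001], [0.996, -0.088, 0.0], [-0.0, -0.001, -1.0]]
ft_force: [-0.9, 0.1, -1.1]
finger_gap: 0.429
grasp_force: 30.0
```

No contact yet. I'll continue slowly.

Call:
{"api": "step_arm", "payload": {
  "series": [
    [-1,0,0,-0.02,0],
    [-1,0,0,-0.04,0],
    [-1,0,0,-0.05,0],
    [-1,0,0,-0.06,0],
    [-1,0,0,-0.06,0]
  ]
}}

```text
t: 11.28
ee_pos: [0.6762, 0.0465, 0.1985]
eef_rot: [[0.088, 0.996, -0.0], [0.996, -0.088, 0.0], [-0.0, -0.0, -1.0]]
ft_force: [-3.2, 0.4, -1.4]
finger_gap: 0.425
grasp_force: 30.0
```

Call:
{"api": "step_arm", "payload": {
  "series": [
    [-1,-0.008,0,0,0],
    [-1,-0.008,0,-0.02,0],
    [-1,-0.008,0,-0.05,0],
    [-1,-0.008,0,-0.08,0],
    [-1,-0.008,0,-0.1,0],
    [-1,-0.008,0,-0.1,0]
  ]
}}

```text
t: 12.02
ee_pos: [0.6755, 0.0465, 0.1884]
eef_rot: [[0.088, 0.996, -0.0], [0.996, -0.088, 0.0], [-0.0, -0.0, -1.0]]
ft_force: [0.3, -0.0, -0.5]
finger_gap: 0.426
grasp_force: 30.0
```

Call:
{"api": "step_arm", "payload": {
  "series": [
    [-1,0,0,-0.03,0],
    [-1,0,0,-0.06,0],
    [-1,0,0,-0.09,0],
    [-1,0,0,-0.115,0],
    [-1,0,0,-0.13,0],
    [-1,0,0,-0.14,0],
    [-1,0,0,-0.14,0]
  ]
}}

```text
t: 12.9
ee_pos: [0.6756, 0.0465, 0.1746]
eef_rot: [[0.088, 0.996, -0.0], [0.996, -0.088, 0.0], [-0.0, -0.0, -1.0]]
ft_force: [1.1, -0.0, -1.4]
finger_gap: 0.431
grasp_force: 30.0
```

Call:
{"api": "step_arm", "payload": {
  "series": [
    [-1,0,0,-0.01,0],
    [-1,0,0,-0.02,0],
    [-1,0,0,-0.025,0],
    [-1,0,0,-0.025,0]
  ]
}}

```text
t: 13.4
ee_pos: [0.6757, 0.0465, 0.1736]
eef_rot: [[0.088, 0.996, 0.001], [0.996, -0.088, -0.0], [0.0, 0.001, -1.0]]
ft_force: [-4.0, 0.4, 9.0]
finger_gap: 0.426
grasp_force: 30.0
```

Call:
{"api": "step_arm", "payload": {
  "series": [
    [-1,0,0,-0.01,0],
    [-1,0,0,-0.02,0],
    [-1,0,0,-0.02,0]
  ]
}}

```text
t: 13.78
ee_pos: [0.6757, 0.0465, 0.1735]
eef_rot: [[0.088, 0.996, 0.002], [0.996, -0.088, -0.0], [0.0, 0.002, -1.0]]
ft_force: [-10.3, -0.1, 22.1]
finger_gap: 0.428
grasp_force: 30.0
```

Call:
{"api": "step_arm", "payload": {
  "series": [
    [-1,0,0,0.03,0],
    [-1,0,0,0.03,0],
    [0.3,0,0,0.03,0],
    [0.3,0,0,0.03,0],
    [0.3,0,0,0.03,0],
    [0.3,0,0,0.03,0],
    [0.3,0,0,0.2,0],
    [0.3,0,0,0.6,0],
    [0.3,0,0,1,0],
    [0.3,0,0,1,0]
  ]
}}

```text
t: 15.02
ee_pos: [0.6769, 0.0465, 0.2751]
eef_rot: [[0.088, 0.996, 0.007], [0.996, -0.088, 0.0], [0.001, 0.007, -1.0]]
ft_force: [0.4, -0.7, -0.1]
finger_gap: 0.649
grasp_force: 0.0
```

Call:
{"api": "step_arm", "payload": {
  "series": [
    [0.3,-0.7,-0.5,0.1,0.2],
    [0.3,-1,-1,0.1,0.4],
    [1,-1,-1,0.1,0.6],
    [1,-1,-1,0.1,0.8],
    [1,-1,-1,0.1,1],
    [1,-1,-1,0.1,1]
  ]
}}

```text
t: 15.78
ee_pos: [0.5754, -0.0535, 0.2801]
eef_rot: [[-0.641, 0.768, -0.0], [0.768, 0.641, 0.0], [0.0, -0.0, -1.0]]
ft_force: [1.3, 0.1, 0.4]
finger_gap: 0.988
grasp_force: 0.0
```

Call:
{"api": "step_arm", "payload": {
  "series": [
    [1,-0.5,-0.5,0,0.2],
    [1,-1,-1,0,0.4],
    [1,-1,-1,0,0.6],
    [1,-1,-1,0,0.8],
    [1,-1,-1,0,1],
    [1,-1,-1,0,1]
  ]
}}

```text
t: 16.52
ee_pos: [0.4755, -0.1535, 0.2801]
eef_rot: [[-0.996, 0.092, -0.0], [0.092, 0.996, 0.0], [0.0, 0.0, -1.0]]
ft_force: [-0.2, 0.3, 0.4]
finger_gap: 1.001
grasp_force: 0.0
```

```bash
python3 - <<'E'
from h import *
_,t=avg('top',4); f,s=avg('scene',4)
cv2.imwrite('pics/g3.png',np.hstack([tile(t,205,145,5,380,420),tile(s,230,150,6,420,420)]))
E
```

```text
(no output)
```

View pics/g3.png

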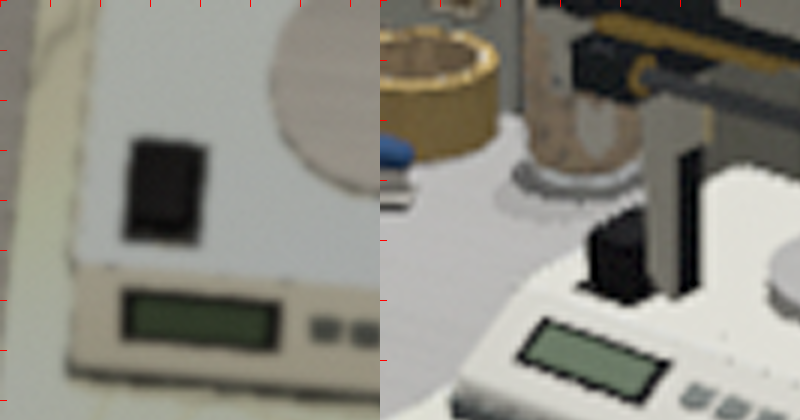

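The battery cap sits flat on the balance top at tile (165,190), so it is seated. Now the wedge.

Call:
{"api": "step_arm", "payload": {
  "series": [
    [1,0,-0.5,0,0.1],
    [1,0,-1,-0.3,0.1],
    [1,0,-1,-0.6,0.1],
    [1,0,-1,-0.6,0.1]
  ]
}}

```text
t: 17.42
ee_pos: [0.4746, -0.2533, 0.2184]
eef_rot: [[-1.0, 0.011, -0.003], [0.011, 1.0, 0.002], [0.003, 0.002, -1.0]]
ft_force: [-0.3, 0.1, -0.6]
finger_gap: 1.0
grasp_force: 0.0
```

Call:
{"api": "step_arm", "payload": {
  "series": [
    [1,0,-0.36,-0.1,0],
    [1,0,-0.36,-0.4,0],
    [1,0,-0.36,-0.7,0],
    [1,0,-0.36,-0.9,0],
    [1,0,-0.36,-0.9,0]
  ]
}}

```text
t: 18.05
ee_pos: [0.4758, -0.289, 0.1304]
eef_rot: [[-1.0, 0.009, -0.001], [0.009, 1.0, 0.001], [0.001, 0.001, -1.0]]
ft_force: [0.4, -0.0, 0.3]
finger_gap: 1.0
grasp_force: 0.0
```

```bash
python3 - <<'E'
from h import *
f,s=avg('scene',4)
cv2.imwrite('pics/g4.png',tile(s,320,230,6,500,450)); print(ctrl.get_state()['ee_pos'])
E
```

```text
[ 0.47630994 -0.28979656  0.13168905]
```

View pics/g4.png

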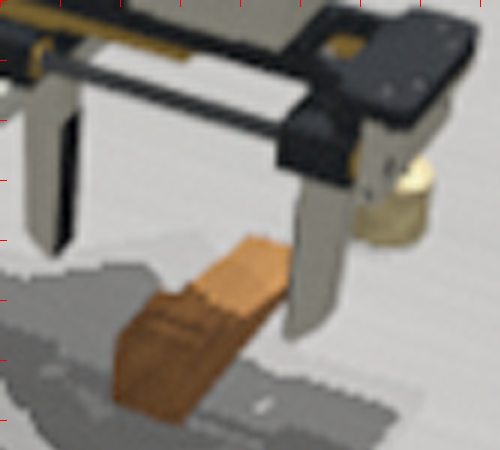

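The fingers straddle the wedge heel at (160,360), clear of the weight behind.

Call:
{"api": "step_arm", "payload": {
  "series": [
    [1,0,0,-0.15,0],
    [1,0,0,-0.3,0],
    [1,0,0,-0.38,0],
    [1,0,0,-0.41,0],
    [1,0,0,-0.41,0],
    [0,0,0,-0.41,0],
    [-1,0,0,-0.41,0],
    [-1,0,0,-0.41,0],
    [-1,0,0,-0.41,0],
    [-1,0,0,-0.41,0],
    [-1,0,0,-0.41,0],
    [-1,0,0,-0.41,0]
  ]
}}

```text
t: 19.75
ee_pos: [0.4756, -0.2895, 0.0891]
eef_rot: [[-1.0, 0.01, -0.0], [0.01, 1.0, 0.0], [0.0, 0.0, -1.0]]
ft_force: [0.4, 0.3, 0.0]
finger_gap: 0.322
grasp_force: 30.0
```

Call:
{"api": "step_arm", "payload": {
  "series": [
    [-1,0,0,0.2,0],
    [-1,0,0,0.6,0],
    [-1,0,0,1,0],
    [-1,0,0,1,0],
    [-1,0,0.5,1,0],
    [-1,-0.15,1,1,0],
    [-1,-0.15,1,1,0]
  ]
}}

```text
t: 20.62
ee_pos: [0.4593, -0.1869, 0.1881]
eef_rot: [[-1.0, 0.007, -0.002], [0.007, 1.0, 0.001], [0.002, 0.001, -1.0]]
ft_force: [0.5, -0.1, -1.3]
finger_gap: 0.323
grasp_force: 30.0
```

Call:
{"api": "step_arm", "payload": {
  "series": [
    [-1,0,0.5,0,-0.102],
    [-1,0,1,0,-0.102],
    [-1,0,1,0,-0.102]
  ]
}}

```text
t: 21.0
ee_pos: [0.4604, -0.0878, 0.1885]
eef_rot: [[-0.996, 0.087, -0.001], [0.087, 0.996, 0.0], [0.001, 0.0, -1.0]]
ft_force: [1.1, -0.2, -1.5]
finger_gap: 0.319
grasp_force: 30.0
```

Call:
{"api": "step_arm", "payload": {
  "series": [
    [-1,0,0.5,0,0],
    [-1,0,0.95,0,0],
    [-1,0,0.95,-0.2,0],
    [-1,0,0.95,-0.4,0],
    [-1,0,0.95,-0.6,0],
    [-1,0,0.95,-0.7,0],
    [-1,0,0.95,-0.7,0]
  ]
}}

```text
t: 21.88
ee_pos: [0.4605, 0.0049, 0.1186]
eef_rot: [[-0.996, 0.09, -0.001], [0.09, 0.996, 0.0], [0.001, -0.0, -1.0]]
ft_force: [0.7, -0.3, -0.1]
finger_gap: 0.32
grasp_force: 30.0
```

Call:
{"api": "step_arm", "payload": {
  "series": [
    [-1,0,0.01,-0.04,0],
    [-1,0,0.01,-0.08,0],
    [-1,0,0.01,-0.09,0],
    [-1,0,0.01,-0.09,0]
  ]
}}

```text
t: 22.38
ee_pos: [0.4606, 0.0065, 0.1102]
eef_rot: [[-0.996, 0.09, 0.0], [0.09, 0.996, -0.0], [-0.0, -0.0, -1.0]]
ft_force: [0.0, -1.1, 0.0]
finger_gap: 0.322
grasp_force: 30.0
```

```bash
python3 - <<'E'
from h import *
f,s=avg('scene',4)
cv2.imwrite('pics/g5.png',tile(s,190,190,5,600,500)); st=ctrl.get_state(); print(st['ee_pos'],st['ft_force'])
p,e=np.array([.4605,.006]),np.array([.585,-.005]); u=np.array([.9959,-.0906]); n=np.array([.0906,.9959])
L=[]
for d,w,z in((.11,.015,.109),(.11,-.015,.109),(-.02,.015,.137),(-.02,-.015,.137),(-.02,.015,.105),(-.02,-.015,.105)): L.append([*(p+u*d+n*w),z])
for w in(-.103,0,.103): L.append([*(e+n*w),.115])
print(np.round((proj(f,L)-[190,190]+.5)*5-.5).tolist())
E
```

```text
[0.46065186 0.00647486 0.11024457] [-0.39596494 -0.34207887 -1.34566603]
[[362.0, 216.0], [406.0, 233.0], [196.0, 271.0], [241.0, 290.0], [199.0, 325.0], [244.0, 345.0], [556.0, 263.0], [400.0, 204.0], [257.0, 149.0]]
```

View pics/g5.png

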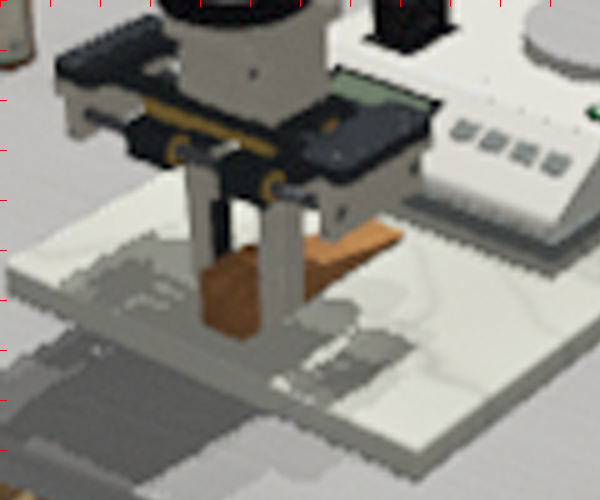

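The wedge is flat, with its tip at (403,233), aimed at the middle of the front edge. Everything matches the prediction, so now I'll settle it onto the slab.

Call:
{"api": "step_arm", "payload": {
  "series": [
    [-1,0,0,-0.005,0],
    [-1,0,0,-0.01,0],
    [-1,0,0,-0.01,0]
  ]
}}

```text
t: 22.95
ee_pos: [0.4606, 0.0065, 0.1091]
eef_rot: [[-0.996, 0.09, -0.0], [0.09, 0.996, -0.0], [0.0, -0.0, -1.0]]
ft_force: [-0.5, -0.3, -1.2]
finger_gap: 0.321
grasp_force: 30.0
```

Call:
{"api": "step_arm", "payload": {
  "series": [
    [-1,0,0,-0.005,0],
    [-1,0,0,-0.008,0],
    [-1,0,0,-0.008,0]
  ]
}}

```text
t: 23.32
ee_pos: [0.4606, 0.0065, 0.1091]
eef_rot: [[-0.996, 0.09, 0.0], [0.09, 0.996, -0.0], [-0.0, -0.0, -1.0]]
ft_force: [-5.0, 0.6, 12.0]
finger_gap: 0.317
grasp_force: 30.0
```

Call:
{"api": "step_arm", "payload": {
  "series": [
    [-1,0,0,0.006,0],
    [-1,0.1,-0.009,0.006,0],
    [-1,0.2,-0.018,0.006,0],
    [-1,0.3,-0.027,0.006,0],
    [-1,0.36,-0.033,0.006,0],
    [-1,0.36,-0.033,0.006,0]
  ]
}}

```text
t: 24.08
ee_pos: [0.4977, 0.003, 0.1091]
eef_rot: [[-0.996, 0.09, 0.001], [0.09, 0.996, -0.0], [-0.001, -0.0, -1.0]]
ft_force: [1.3, 0.2, 1.9]
finger_gap: 0.319
grasp_force: 30.0
```

Call:
{"api": "step_arm", "payload": {
  "series": [
    [-1,0.02,-0.002,0,0],
    [-1,0.04,-0.004,0,0],
    [-1,0.04,-0.004,0,0]
  ]
}}

```text
t: 24.45
ee_pos: [0.5004, 0.0028, 0.1091]
eef_rot: [[-0.996, 0.09, -0.001], [0.09, 0.996, 0.0], [0.001, 0.0, -1.0]]
ft_force: [-3.4, 0.6, 8.5]
finger_gap: 0.319
grasp_force: 30.0
```

Call:
{"api": "step_arm", "payload": {
  "series": [
    [-1,0.02,-0.002,0,0],
    [-1,0.02,-0.002,0,0]
  ]
}}

```text
t: 24.7
ee_pos: [0.5024, 0.0026, 0.1091]
eef_rot: [[-0.996, 0.09, -0.001], [0.09, 0.996, 0.0], [0.001, 0.0, -1.0]]
ft_force: [-3.4, 0.9, 7.7]
finger_gap: 0.324
grasp_force: 30.0
```

Call:
{"api": "step_arm", "payload": {
  "series": [
    [-1,0.02,-0.002,0,0],
    [-1,0.02,-0.002,0,0]
  ]
}}

```text
t: 24.95
ee_pos: [0.5042, 0.0024, 0.1091]
eef_rot: [[-0.996, 0.09, -0.001], [0.09, 0.996, 0.0], [0.001, -0.0, -1.0]]
ft_force: [-4.9, 1.2, 8.9]
finger_gap: 0.323
grasp_force: 30.0
```

Call:
{"api": "step_arm", "payload": {
  "series": [
    [-1,0,0,0.004,0],
    [-1,0.01,-0.001,0.004,0],
    [-1,0.01,-0.001,0.004,0]
  ]
}}

```text
t: 25.32
ee_pos: [0.5045, 0.0024, 0.1091]
eef_rot: [[-0.996, 0.09, -0.003], [0.09, 0.996, 0.0], [0.003, 0.0, -1.0]]
ft_force: [-8.6, 0.0, 7.1]
finger_gap: 0.323
grasp_force: 30.0
```

Call:
{"api": "step_arm", "payload": {
  "series": [
    [-1,0.01,-0.001,0,0],
    [-1,0.02,-0.002,0,0],
    [-1,0.02,-0.002,0,0]
  ]
}}

```text
t: 25.7
ee_pos: [0.5057, 0.0023, 0.1091]
eef_rot: [[-0.996, 0.09, -0.005], [0.09, 0.996, 0.0], [0.005, -0.0, -1.0]]
ft_force: [-12.2, 0.3, 10.9]
finger_gap: 0.32
grasp_force: 30.0
```

Call:
{"api": "step_arm", "payload": {
  "series": [
    [-1,0.01,-0.001,0.004,0],
    [-1,0.02,-0.002,0.004,0],
    [-1,0.03,-0.003,0.004,0],
    [-1,0.04,-0.004,0.004,0],
    [-1,0.04,-0.004,0.004,0]
  ]
}}

```text
t: 26.32
ee_pos: [0.51, 0.0018, 0.1091]
eef_rot: [[-0.996, 0.09, -0.004], [0.09, 0.996, 0.0], [0.004, -0.0, -1.0]]
ft_force: [-9.1, 0.4, 4.0]
finger_gap: 0.32
grasp_force: 30.0
```

```bash
python3 - <<'E'
from h import *
import time
# phase-correlation style tracking of balance top vs before-wedge picture is done later; store reference-like frame now
f,s=avg('scene',6); np.save('s_mid.npy',s); f,t=avg('top',6); np.save('t_mid.npy',t)
st=ctrl.get_state(); print(st['ee_pos'],st['ft_force'])
E
```

```text
[0.51004466 0.00183957 0.10908553] [-8.16390264 -0.09574723  3.54811922]
```

Call:
{"api": "step_arm", "payload": {
  "series": [
    [-1,0.01,-0.001,0,0],
    [-1,0.025,-0.002,0,0],
    [-1,0.04,-0.004,0,0],
    [-1,0.055,-0.005,0,0],
    [-1,0.07,-0.006,0,0],
    [-1,0.085,-0.008,0,0],
    [-1,0.1,-0.009,0,0],
    [-1,0.1,-0.009,0,0]
  ]
}}

```text
t: 27.92
ee_pos: [0.5202, 0.0009, 0.1091]
eef_rot: [[-0.996, 0.09, -0.004], [0.09, 0.996, 0.0], [0.004, 0.0, -1.0]]
ft_force: [-7.4, 1.3, 3.7]
finger_gap: 0.319
grasp_force: 30.0
```

```bash
cat > trk.py <<'E'
from h import *
np.set_printoptions(precision=3,suppress=True)
f,s=avg('scene',8); g=cv2.cvtColor(s,cv2.COLOR_BGR2GRAY).astype(np.float32)
ref=cv2.cvtColor(cv2.imread('pics/scz.png'),cv2.COLOR_BGR2GRAY).astype(np.float32)  # 3x of (190,170), red ticks at border
up=cv2.resize(g,None,fx=3,fy=3,interpolation=cv2.INTER_CUBIC)[510:510+420,570:570+750]
def sh(n,x0,y0,x1,y1,pix):
    w=cv2.createHanningWindow((x1-x0,y1-y0),cv2.CV_32F)
    d,r=cv2.phaseCorrelate(ref[y0:y1,x0:x1],up[y0:y1,x0:x1],w); d=np.array(d)/3; print(n,d,'resp',round(r,2)); return d
b=sh('weight',550,230,620,310,0); b2=sh('soaps',420,10,580,125,0); b3=sh('slabedge',300,215,480,300,0)
e=np.array([.585,-.005]); u=np.array([.9959,-.0906]); n=np.array([.0906,.9959])
for nm,box,d,w,z in(('keys',(262,120,380,180),.03,-.045,.14),('pan',(300,30,445,130),.15,-.04,.178)):
    m=sh(nm,*box,0)
    P=np.array([*(e+u*d+n*w),z])
    a=.017; k=(.205-d); Q=P+[*( -u*0 + u*(z-.105)*a),k*a]   # tip about back feet
    print(' predicted per 0.017 rad',(proj(f,[Q])-proj(f,[P]))[0])
st=ctrl.get_state(); print(st['t'],st['ee_pos'],st['ft_force'])
E
python3 trk.py
```

```text
weight [ 0.017 -0.002] resp 0.93
soaps [-0.004 -0.008] resp 0.9
slabedge [-0.014 -0.016] resp 0.87
keys [ 0.022 -1.064] resp 0.45
 predicted per 0.017 rad [ 0.141 -1.061]
pan [-0.079 -0.034] resp 0.32
 predicted per 0.017 rad [ 0.256 -0.45 ]
28.325 [0.52  0.001 0.109] [-8.458  0.578  3.046]
```

```bash
cat >> trk.py <<'E'
print('ECC')
for nm,(x0,y0,x1,y1),d,w,z in(('keys',(268,126,348,172),.03,-.045,.145),('button',(346,116,382,140),.06,-.08,.167),('panR',(370,70,440,112),.11,-.075,.178),('corner',(325,170,380,205),.005,-.1,.125)):
    W=np.eye(2,3,dtype=np.float32)
    try: cc,W=cv2.findTransformECC(ref[y0:y1,x0:x1],up[y0-9:y1+9,x0-9:x1+9] if 0 else up[y0:y1,x0:x1],W,cv2.MOTION_TRANSLATION,(3,200,1e-6))
    except cv2.error: print(nm,'fail'); continue
    P=np.array([*(e+u*d+n*w),z]); a=.017; Q=P+[*(u*(z-.105)*a),(.205-d)*a]
    q=(proj(f,[Q])-proj(f,[P]))[0]; m=W[:,2]/3; print(nm,m,'pred',q,'cc',round(cc,3),'angle',round(.017*m[1]/q[1],4))
cv2.imwrite('pics/g6.png',np.hstack([ref[:200,100:475],up[:200,100:475]]))
E
python3 trk.py | sed -n '/ECC/,$p'
```

```text
ECC
keys fail
button [ 0.189 -0.745] pred [ 0.248 -0.969] cc 0.946 angle 0.0131
panR [ 0.392 -0.576] pred [ 0.273 -0.692] cc 0.964 angle 0.0141
corner [ 0.065 -0.593] pred [ 0.101 -1.184] cc 0.983 angle 0.0085[ WARN:0@16.606] global loadsave.cpp:1063 imwrite_ Unsupported depth image for selected encoder is fallbacked to CV_8U.
```

View pics/g6.png

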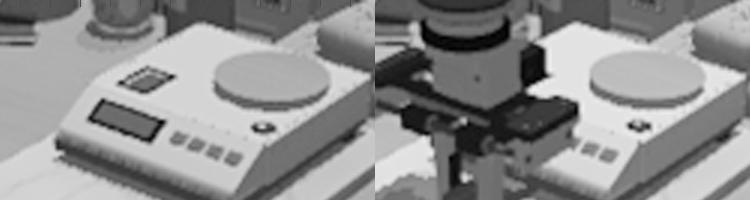

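The gripper hides part of the keys, so the button and pan edge, which give about 0.0135, are the ones to use. Dead reckoning says 0.0155. I'll push 1.5 mm more and measure again.

Call:
{"api": "step_arm", "payload": {
  "series": [
    [-1,0.008,-0.001,0,0],
    [-1,0.015,-0.0015,0,0],
    [-1,0.015,-0.0015,0,0],
    [-1,0.015,-0.0015,0,0]
  ]
}}

```text
t: 29.22
ee_pos: [0.5216, 0.0008, 0.1091]
eef_rot: [[-0.996, 0.09, -0.004], [0.09, 0.996, 0.0], [0.004, -0.0, -1.0]]
ft_force: [-9.1, 0.9, 4.2]
finger_gap: 0.319
grasp_force: 30.0
```

```bash
cat >> trk.py <<'E'
print('FIT') # dense fit of tip angle over visible right part of the balance top, front panel, right side
from scipy.optimize import minimize_scalar
def warp_err(a,box,plane):
    x0,y0,x1,y1=box; X,Y=np.meshgrid(np.arange(x0,x1),np.arange(y0,y1))
    px=np.c_[((X.ravel()+.5)/3-.5+190),((Y.ravel()+.5)/3-.5+170)]
    P=onz(f,px,plane); d=(P[:,:2]-e)@u
    Q=P+np.c_[(u[None]*(plane-.105)*a).repeat(len(P),0),(.205-d)*a]
    q=(proj(f,Q)+.5-[190,170])*3-.5
    v=cv2.remap(up,q[:,0].astype(np.float32).reshape(X.shape),q[:,1].astype(np.float32).reshape(X.shape),cv2.INTER_LINEAR)
    r=ref[y0:y1,x0:x1]; A=np.c_[v.ravel(),np.ones(v.size)]; c,res,_,_=np.linalg.lstsq(A,r.ravel(),rcond=None)
    return ((A@c-r.ravel())**2).mean()
for nm,box,z in(('button',(346,114,384,142),.167),('panfront',(350,75,440,114),.178),('pan',(350,50,440,114),.178),('topright',(346,70,470,142),.170)):
    q=min((warp_err(a,box,z),a) for a in np.arange(0,.03,.0005)); print(nm,q,warp_err(0,box,z))
E
python3 trk.py 2>/dev/null| sed -n '/^2[0-9]\./,$p'
```

```text
29.625 [0.522 0.001 0.109] [-8.438  0.316  4.71 ]
ECC
keys fail
button [ 0.244 -0.9  ] pred [ 0.248 -0.969] cc 0.977 angle 0.0158
panR [ 0.493 -0.665] pred [ 0.273 -0.692] cc 0.972 angle 0.0163
corner [ 0.081 -0.638] pred [ 0.101 -1.184] cc 0.981 angle 0.0092
FIT
button (np.float64(103.13169442303148), np.float64(0.017)) 1137.402456924193
panfront (np.float64(77.35825864116073), np.float64(0.015)) 302.5487192249854
pan (np.float64(54.33552552058705), np.float64(0.0145)) 195.70458491388004
topright (np.float64(65.3073471112699), np.float64(0.016)) 310.0056865160191
```

```bash
python3 -c "
from rig import ctrl
print(ctrl.hand_in())"
```

```text
the job is handed in; nothing more can be done
None
```

The job is handed in at about 30 s of the 67 s: the battery is fully home in the well, and the wedge is still held flat under the middle of the front edge with the front feet about 2.9 mm off the slab (image tracking gives about 0.016 rad, wedge travel about 0.017); the gripper is clear of the balance, and I did not touch the bottle or the weights.

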